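Release a carton from a spring-fed lane and stop it with the other finger

TASK

Press the yellow release of the small dispensing lane with one fingertip so that its spring pops the beige carton out past the gate, and stop the sliding carton with the other finger before any of it passes the open end of the lane. Let the carton come out at least a centimetre, leave it flat on the deck without gripping or lifting it, and disturb nothing else on the table. Finish while holding: one finger keeps the release pressed down, the carton rests against the other finger.

Things in the scene. Friction and masses are not known exactly. Their poses are not given: they have to be found in the camera images.
- lane: Fixed aluminium and grey lane, 230 mm long. Origin on the table under the gate's middle; the carton is pushed out along -x, +y is the yellow release's side, z up. Deck: 78 mm wide, top 26 mm above the table, from the open lip (x = -95 mm) to the back block (x = 135). Guide rails (outer faces y = +-37.5, tops 58 mm above the table) only behind the gate, x > 6; in front of it the sides are open.
- gate (a point): Middle of the gate on the deck surface, (0, 0, 26) mm in the lane's frame, same axes. The gate is a steel plate across the lane, fixed to the release; it stands 8 mm proud of the deck and holds the carton back. Its rear face is at x = 0.
- lip (a point): Middle of the open end of the deck, at (-95, 0, 26) mm in the lane's frame.
- release_top (a point): Centre of the top of the yellow release pad, beside the deck at (-40, 55) mm in the lane's frame, 48 mm above the table when up; pad 30 mm (lane x) by 26 mm (lane y). Moves down with the release. Across the lane from it (lane -y) is the open deck in front of the carton.
- release (a joint): Travel of the release: 0 up, grows as it is pressed straight down, stop at 0.014 m (pad top then 34 mm above the table, 8 mm above the deck). Spring 2 N at the top, 5.5 N at the stop, plus 1 to 2 N of rubbing at the gate; springs back if let go. From about 0.008 m the gate is below the deck and the carton is let go.
- pusher (a joint): Travel of the spring pusher behind the carton, 0 fully back to 0.13 m; it pushes towards the lip with about 2.5 N through a damper, so that the freed carton slides at roughly 4 to 9 cm/s. Unless stopped, it pushes the carton over the lip.
- carton_center (a point): Centre of the loose beige carton (81 mm along the lane, 64 mm across, 41 mm high, about 0.1 kg) lying on the deck behind the gate, its front face against the gate and its centre at about x = 41 mm in the lane's frame; half-way up, 20 mm above its underside.
- blue_carton: Bystander: dark blue carton 72x106x46 mm on the table beside the lane, on the side away from the release; origin at the centre of its underside.
- battery: Bystander: blue and white AA cell, 50 mm long, 14 mm thick, lying on the table beside the lane's outlet, on the side away from the release; origin at the centre of its underside.
- gift_box: Bystander: red gift box with white ribbon, 99x138x60 mm; origin at the centre of its underside.
- calculator: Bystander: dark desk calculator lying flat, 125x68x17 mm; origin at the centre of its underside.
- drink_can: Bystander: green and white drink can, 66 mm across, 114 mm high; origin at its underside.
- carton: The same beige carton; origin at the centre of its underside, its own y along the lane.
Things that resemble listed ones, but are neither listed nor needed, are in the scene too. What is shaped like the carton but red or turquoise is not meant.

How it is judged:
On the way, in this order (a step that is already met when the one before it is completed fails the run):
1. the release is being pressed, the carton still behind the gate (value of joint release above 0.004 m and x of carton_center in the frame of lane above 0.034 m), for 0.02 s.
2. the carton has popped out and leans on a finger (x of carton_center in the frame of lane below 0.034 m and contact force between the fingers and carton above 0.3 N), for 0.1 s.
At the end, for the whole second after the job is handed in: The release is still held down (more than 9.5 mm, so the gate is below the deck); the carton has come 8 mm or more out from the gate and no part of it is past the open lip, it lies flat (within 0.12 rad) and within 15 mm of the lane's middle line, still, and presses on a finger with more than 0.3 N (all of step 2 and value of joint release above 0.0095 m and x of carton_center in the frame of lane above -0.054 m and y of carton_center in the frame of lane between -0.015 and 0.015 m and z of carton_center in the frame of lane between 0.042 and 0.052 m and angle between carton_center's own z axis and vertical below 0.12 rad and linear speed of carton below 0.02 m/s); the arm keeps its last pose, push and grip.
It fails at once if the carton is lifted off the deck or tipped (z of carton_center in the frame of lane above 0.06 m or angle between carton_center's own z axis and vertical above 0.35 rad).
It fails at once if the carton slides out over the lip (x of carton_center in the frame of lane below -0.058 m).
It fails at once if another thing on the table is moved by more than 2 cm (distance of any of blue_carton, battery, gift_box, calculator, drink_can from where it was at the start of the episode above 0.02 m).
It also fails if it takes over 29 s, if anything falls off the work surface, if the arm or the gripper's body presses on something with over 40 N, if the wrist force passes 120 N, or if a joint passes its speed limit or range.

ROBOT

A 6-joint arm with a two-finger parallel gripper is mounted at the origin on a cart in front of the work surface, level with it; the furniture and walls round the work are solid. World frame = base frame: x ahead of the robot, y to its left, z up, the work surface at z = 0. Lengths are in m, angles in rad, forces in N, time in s.
With the tool pointing down it reaches from about 0.35 to 0.975 m from the base axis. Payload 7.1 kg.
Tool frame: the origin (TCP) lies midway between the tips of the shut fingers; the grasp point (between the pads) lies 19 mm behind it (r.grip_point_offset is the distance from the TCP to the grasp point, in m); x points along the fingers, z is the direction in which the jaws open and shut, and the axes are right-handed (so a half turn about x gives the same grasp; the last joint's range is limited). The gripper opens to 88 mm and grips with 3 to 60 N. Pads are 20 mm wide; open, the fingers measure 115 mm over their backs; the gripper's body (75 mm by 178 mm) begins 61 mm behind the grasp point.
Start: joints at [1.247, 0.423, 1.63, -0, 1.089, -0.019], TCP at [0.188, 0.596, 0.191] pointing down, gripper open.
Joint ranges: [-3, 3], [-0.9, 2.11], [0.09, 2.58], [-1.31, 4.45], [0.11, 2.69], [-2.54, 2.54]. Speed limits (rad/s): [2.39, 2.39, 3.01, 3.14, 3.14, 3.14].

INTERFACE

Orientations are given as a 3x3 rotation matrix whose columns are the frame's x, y, z axes.
In Python, from workcell import r gives the robot as it stands. The module is installed in compiled form; this text tells all that it offers.
- The arm moves only by the tool apply_moves, never from a script. Its argument "motion" is a list that holds one entry, the list of rows, each a list of 4 numbers: the shift along the world's x, y, z in cm, then the turn about the world's z in degrees. In form: [[[x, y, z, twist], ...]]. A call has 1 to 5 rows; each row is the pose to reach, as a shift and turn from the pose commanded when the call began; what a row does not reach only later rows make up. A row lasts 1/10 s, in which the tool goes at most 50 mm and 8.59 degrees, less where a joint would pass 70% of its speed; a pose out of reach is approached as far as the arm can. A call with a gripper value outside its range is refused whole. "hand" is the finger opening in cm, from 0 to 8.78, set as the call begins (left out, the last holds). The fingers move at their own pace and stop on an object; "squeeze" is the grip in N (left out, the last holds). Time passes only in rows, so rows that repeat a pose let the fingers close. It gives the time, the measured TCP pose, the force and the opening at its end, in the units of the state.
- r.get_state(): the state, without advancing time (a new reading comes with each control period).
- r.snapshot(name): name is "scene" or "top"; returns (picture, depth): 420x560x3 uint8, blue, green, red; 420x560 float32, m along the optical axis (not along the pixel's ray), 0 where there is no reading.
- r.camera_info(name): a dict with "mtx" (3x3 intrinsics, pixels), "dist" ([k1, k2, p1, p2, k3] as OpenCV has them; the pictures are not rectified), "world_from_camera" (4x4, takes a point from camera to world coordinates). Camera axes: x right, y down, z forward; pixel columns grow to the right and rows downward; lengths in m; the calibration is good to about 2 mm. A picture is of the moment at which its call begins. camera_info takes no time and is no camera call.
- r.hand_in(): hands the job in, once; it reports no verdict.
The state is a dict: "t": time; "joint_positions": joint angles; "qvel": joint speeds; "tau": joint torques, N m; "ee_pos": TCP position; "tcp_rot": TCP orientation; "wrist_force": force on the tool from outside, world axes, zero at the start; "ft_torque": the same for the moment, N m; "grip_width": finger opening in m.
Only numpy, scipy, OpenCV 4.12 (cv2) and the standard library are available. Lean on these libraries where they do the work, as an engineer would, in place of code of your own. Each camera call takes 0.05 s, during which the arm holds its last target. There are 200 camera calls.

## Working session

There is one attempt and no reset: what is moved stays moved. The work goes in short steps, Python scripts to look and compute and a tool call to move; the robot and the scene stay as the last step left them, time stands still between calls to the robot, and variables do not carry over. Pictures are saved under pics/ and viewed, about 8 in all and at most 12, crops included, and the job is handed in when it is done.

Besides the shell and the picture viewer there is one more tool, called after "Emit:" as a command line: name --argument value ..., lists and objects as JSON in quotes. apply_moves: Moves the arm, as the interface text tells. Its arguments: {"type":"object","properties":{"motion":{"type":"array"},"hand":{"type":"number"},"squeeze":{"type":"number"}},"required":["motion"]}

```bash
mkdir -p pics; cat > h.py <<'E'
import numpy as np,cv2
from workcell import r
def shot(n,f):
    p,d=r.snapshot(n); np.save(f'pics/{f}.npy',d); cv2.imwrite(f'pics/{f}.png',p); return p,d
def pt(n,d,u,v,z=None):
    c=r.camera_info(n); K=np.array(c['mtx']);T=np.array(c['world_from_camera'])
    q=cv2.undistortPoints(np.array([[[u,v]]],float),K,np.array(c['dist']))[0,0]
    ray=np.array([q[0],q[1],1.])
    if z is None: s=np.median(d[int(v)-1:int(v)+2,int(u)-1:int(u)+2])
    else:
        w=T[:3,:3]@ray; s=(z-T[2,3])/w[2]
    return T[:3,:3]@(ray*s)+T[:3,3]
E
python3 - <<'E'
from h import *
a,_=shot('scene','s0');b,_=shot('top','t0')
cv2.imwrite('pics/s0b.png',cv2.resize(a,(800,600)));cv2.imwrite('pics/t0b.png',cv2.resize(b,(800,600)))
for n in('scene','top'):print(np.round(r.camera_info(n)['world_from_camera'],3))
s=r.get_state();print(s)
E
```

```text
[[ 0.627 -0.426  0.652  0.028]
 [-0.779 -0.347  0.522 -0.294]
 [ 0.004 -0.836 -0.549  0.548]
 [ 0.     0.     0.     1.   ]]
[[ 0.029 -0.982  0.189  0.385]
 [-0.999 -0.026  0.019  0.126]
 [-0.013 -0.189 -0.982  1.206]
 [ 0.     0.     0.     1.   ]]
{'t': 0.1, 'joint_positions': array([ 1.24700992e+00,  4.23764808e-01,  1.63061161e+00, -2.89227653e-05,
        1.08857571e+00, -1.90063192e-02]), 'qvel': array([ 0.00014567, -0.00112242, -0.00383374, -0.00084549,  0.00132337,
       -0.00193169]), 'tau': array([ 2.70722130e-04, -5.45612919e+01, -2.74324840e+01,  6.46235724e-02,
        1.88280962e-02, -2.69373388e-06]), 'ee_pos': array([0.18736767, 0.59568692, 0.19067998]), 'tcp_rot': array([[-4.08234209e-04, -9.53916999e-01,  3.00070312e-01],
       [-1.29698248e-03,  3.00070589e-01,  9.53916118e-01],
       [-9.99999076e-01,  2.35254293e-07, -1.35971272e-03]]), 'wrist_force': array([-0.49327356,  0.05232642,  0.27515963]), 'ft_torque': array([ 0.032833  ,  0.00913346, -0.0062256 ]), 'grip_width': 0.08785326028020918}
```

View pics/t0b.png

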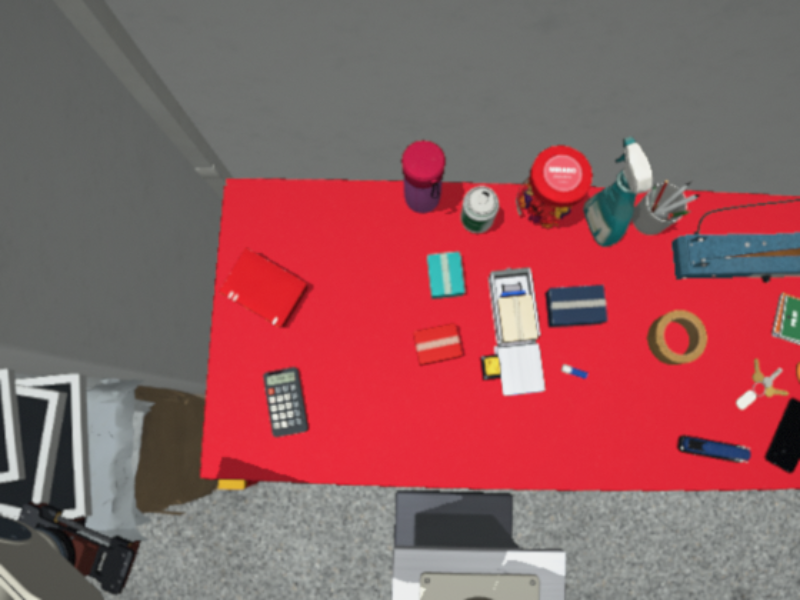

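View pics/s0b.png

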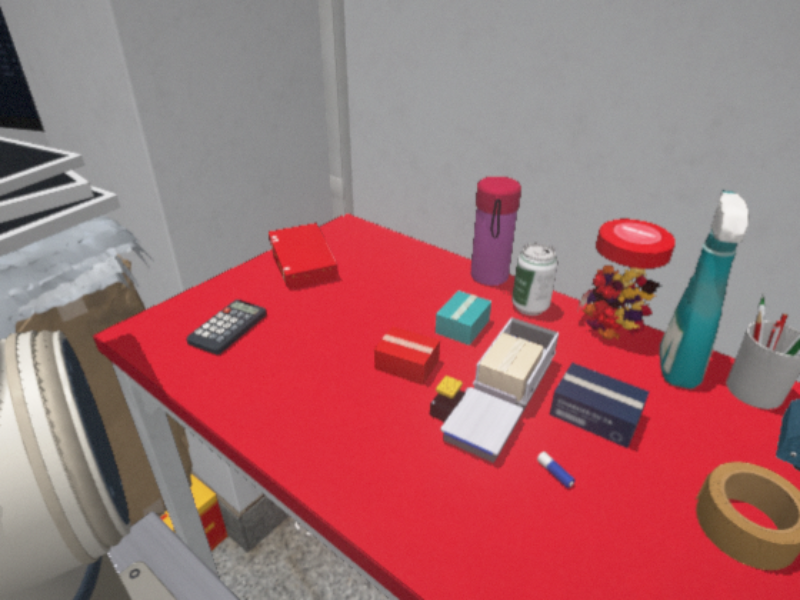

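The only dispensing lane is at top (515,330), with the beige carton at (517,310) and the yellow pad at (491,366). Lookalikes are the turquoise carton at (446,274), the red carton at (438,343) and the dark blue carton at (577,305). I choose the beige carton in the lane and will check it in a close crop.

```bash
python3 - <<'E'
from h import *
a=cv2.imread('pics/t0.png')[180:285,325:430]
b=cv2.imread('pics/s0.png')[215:325,295:395]
cv2.imwrite('pics/c1.png',np.hstack([cv2.resize(a,(600,600),interpolation=cv2.INTER_CUBIC)]))
cv2.imwrite('pics/c2.png',cv2.resize(b,(545,600),interpolation=cv2.INTER_CUBIC))
E
```

```text
(no output)
```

View pics/c1.png

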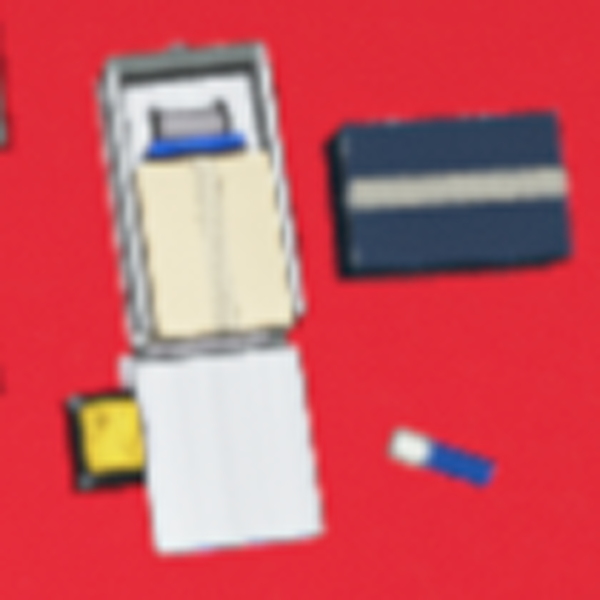

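View pics/c2.png

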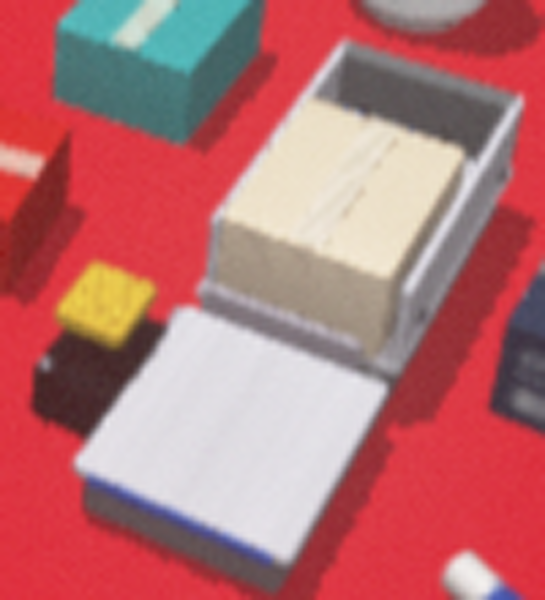

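```bash
python3 - <<'E'
from h import *
from scipy.optimize import least_squares
P=[] # cam,u,v,lane xyz
def A(c,l,z):
    for (x,y),(X,Y) in l:
        u,v=(325+(x+.5)/5.714-.5,180+(y+.5)/5.714-.5) if c=='top' else (295+(x+.5)/5.45-.5,215+(y+.5)/5.4545-.5)
        w=pt(c,None,u,v,z); P.append((c,w,X,Y,z))
cc=lambda a:[(81,32),(81,-32),(0,-32),(0,32)]
pd=[(-25,68),(-25,42),(-55,42),(-55,68)]
A('top',zip([(155,553),(323,532)],[(-95,39),(-95,-39)]),.026)
A('top',zip([(133,165),(270,150),(297,327),(155,338)],cc(0)),.067)
A('top',zip([(82,402),(90,474)],[pd[0],pd[3]]),.048)
A('scene',zip([(78,468),(285,565)],[(-95,39),(-95,-39)]),.026)
A('scene',zip([(313,98),(465,150),(385,278),(217,215)],cc(0)),.067)
A('scene',zip([(100,262),(157,290),(113,345),(55,310)],pd),.048)
def f(p,S=P):
    c,s=np.cos(p[2]),np.sin(p[2]);o=[]
    for _,w,X,Y,z in S:
        o+=[p[0]+c*X/1e3-s*Y/1e3-w[0],p[1]+s*X/1e3+c*Y/1e3-w[1]]
    return np.array(o)
for S in(P,[q for q in P if q[0]=='top'],[q for q in P if q[0]=='scene']):
    p=least_squares(f,[.55,.0,0],args=(S,),loss='soft_l1',f_scale=.002).x;print(p.round(4),np.degrees(p[2]))
    if S is P:
        print((f(p)*1e3).reshape(-1,2).round(1).tolist())
        for X,Y in((-40,55),(-40,27.5),(0,0)):
            print(X,Y,p[0]+np.cos(p[2])*X/1e3-np.sin(p[2])*Y/1e3,p[1]+np.sin(p[2])*X/1e3+np.cos(p[2])*Y/1e3)
R=r.get_state()['tcp_rot'];print(np.degrees(np.arctan2(R[1,2],R[0,2])))
E
```

```text
[ 0.5327 -0.0625  0.1338] 7.666850394805187
[[-1.7, -0.1], [-2.7, 1.0], [-1.1, 0.1], [-1.3, 0.0], [0.2, 1.0], [-1.7, -0.4], [-3.3, 1.0], [-0.2, 1.0], [0.1, 2.1], [2.3, -1.6], [1.2, 2.0], [1.8, -2.6], [1.1, -3.4], [0.9, -1.3], [-0.6, 1.8], [2.1, -0.4], [4.3, -1.1], [-0.5, -0.4]]
-40 55 0.4857301822929885 -0.013370888810905271
-40 27.5 0.4893990345711887 -0.04062505405148354
0 0 0.5327103090175028 -0.0625427068874069
[ 0.5342 -0.063   0.136 ] 7.79422849462929
[ 0.5315 -0.062   0.1318] 7.550015473208318
72.53815709098959
```

Emit:
apply_moves --motion '[[[2,-4,0,2],[4,-8,0,4],[6,-12,0,6],[8,-16,0,8],[10,-20,0,10]]]' --hand 4.1 --squeeze 20

```text
t: 0.6
ee_pos: [0.2878, 0.3944, 0.1911]
tcp_rot: [[-0.0, -0.992, 0.128], [-0.0, 0.128, 0.992], [-1.0, 0.0, -0.0]]
wrist_force: [1.0, -0.4, 0.4]
grip_width: 0.0513
```

Emit:
apply_moves --motion '[[[2,-4,0,2],[4,-8,0,4],[6,-12,0,6],[8,-16,0,8],[10,-20,0,10]]]'

```text
t: 1.1
ee_pos: [0.3879, 0.1945, 0.1914]
tcp_rot: [[0.0, -0.999, -0.046], [0.0, -0.046, 0.999], [-1.0, -0.0, 0.0]]
wrist_force: [0.8, 0.3, 0.1]
grip_width: 0.0411
```

Emit:
apply_moves --motion '[[[2,-4,0,1],[4,-8,0,2],[6,-12,0,3],[8,-16,0,4],[10,-20,0,5.1]]]'

```text
t: 1.6
ee_pos: [0.4878, -0.0057, 0.1913]
tcp_rot: [[-0.0, -0.991, -0.133], [0.0, -0.133, 0.991], [-1.0, 0.0, 0.0]]
wrist_force: [0.2, -0.0, 0.3]
grip_width: 0.0412
```

Emit:
apply_moves --motion '[[[0.1,-3.5,-3,0],[0.1,-3.5,-6,0],[0.1,-3.5,-9,0],[0.1,-3.5,-12,0],[0.1,-3.5,-12.5,0]]]'

```text
t: 2.1
ee_pos: [0.4859, -0.0387, 0.0635]
tcp_rot: [[-0.006, -0.991, -0.132], [0.001, -0.132, 0.991], [-1.0, 0.006, 0.001]]
wrist_force: [0.0, 0.4, -0.1]
grip_width: 0.0408
```

```bash
python3 - <<'E'
from h import *
a,_=shot('top','t1');b,_=shot('scene','s1')
cv2.imwrite('pics/c3.png',np.hstack([cv2.resize(a[200:290,330:400],(389,500),interpolation=cv2.INTER_CUBIC),cv2.resize(b[225:315,295:367],(400,500),interpolation=cv2.INTER_CUBIC)]))
E
```

```text
(no output)
```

View pics/c3.png

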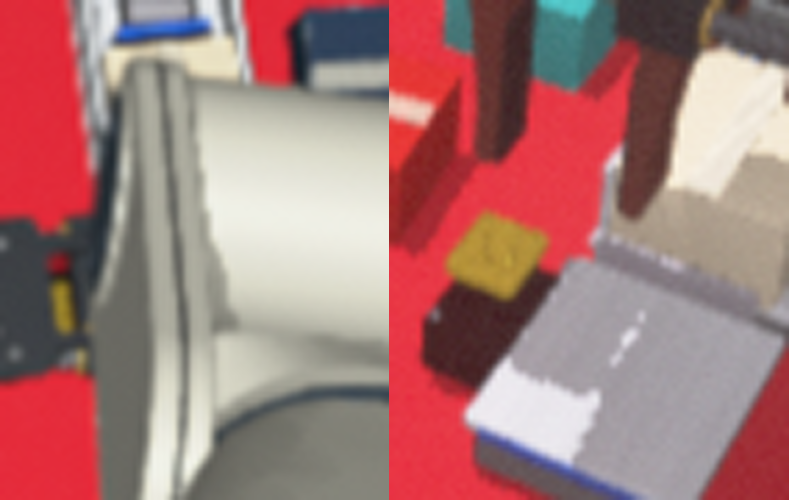

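```bash
python3 - <<'E'
from h import *
d=np.load('pics/s1.npy');s=r.get_state();print(s['ee_pos'],s['grip_width'])
c=r.camera_info('scene');T=np.linalg.inv(c['world_from_camera'])
ry=s['tcp_rot'][:,2];e=s['ee_pos']
for k in(-.027,.027):
  for z in(0,.019):
    X=e+k*ry+[0,0,z];q=T[:3,:3]@X+T[:3,3]
    print(k,z,cv2.projectPoints(q.reshape(1,3),np.zeros(3),np.zeros(3),np.array(c['mtx']),np.array(c['dist']))[0].ravel().round(1))
for u,v in((314,251),(314,247),(314,240),(339,262),(340,257),(341,250)):print(u,v,pt('scene',d,u,v).round(4))
E
```

```text
[ 0.48775618 -0.03870946  0.06575362] 0.04126584295784649
-0.027 0 [340.7 273.1]
-0.027 0.019 [341.7 265.3]
0.027 0 [313.9 262.5]
0.027 0.019 [314.5 254.8]
314 251 [ 0.4723 -0.0177  0.1047]
314 247 [ 0.4724 -0.0171  0.1136]
314 240 [ 0.4716 -0.0166  0.1296]
339 262 [ 0.4781 -0.0662  0.1022]
340 257 [ 0.4786 -0.0666  0.1135]
341 250 [ 0.4792 -0.0666  0.1287]
```

```bash
python3 - <<'E'
from h import *
d=np.load('pics/s1.npy')
for u in (314,340):
  print(u,[(v,*(pt('scene',d,u,v)[[0,2]]*1e3).round().astype(int)) for v in range(244,272,1)])
p,_=shot('scene','s2'); cv2.imwrite('pics/c4.png',cv2.resize(p[180:300,285:405],(600,600),interpolation=cv2.INTER_CUBIC))
E
```

```text
314 [(244, np.int64(473), np.int64(120)), (245, np.int64(473), np.int64(118)), (246, np.int64(472), np.int64(116)), (247, np.int64(472), np.int64(114)), (248, np.int64(473), np.int64(111)), (249, np.int64(473), np.int64(108)), (250, np.int64(473), np.int64(107)), (251, np.int64(472), np.int64(105)), (252, np.int64(472), np.int64(102)), (253, np.int64(474), np.int64(99)), (254, np.int64(474), np.int64(97)), (255, np.int64(565), np.int64(2)), (256, np.int64(564), np.int64(0)), (257, np.int64(561), np.int64(0)), (258, np.int64(559), np.int64(0)), (259, np.int64(557), np.int64(-2)), (260, np.int64(554), np.int64(-1)), (261, np.int64(550), np.int64(0)), (262, np.int64(549), np.int64(-1)), (263, np.int64(547), np.int64(-2)), (264, np.int64(498), np.int64(48)), (265, np.int64(495), np.int64(49)), (266, np.int64(492), np.int64(49)), (267, np.int64(491), np.int64(48)), (268, np.int64(489), np.int64(47)), (269, np.int64(486), np.int64(48)), (270, np.int64(484), np.int64(48)), (271, np.int64(481), np.int64(48))]
340 [(244, np.int64(478), np.int64(141)), (245, np.int64(478), np.int64(139)), (246
[... 249 characters left out ...]
24)), (253, np.int64(479), np.int64(122)), (254, np.int64(478), np.int64(120)), (255, np.int64(478), np.int64(118)), (256, np.int64(479), np.int64(116)), (257, np.int64(479), np.int64(114)), (258, np.int64(479), np.int64(111)), (259, np.int64(479), np.int64(109)), (260, np.int64(480), np.int64(106)), (261, np.int64(479), np.int64(104)), (262, np.int64(480), np.int64(102)), (263, np.int64(480), np.int64(100)), (264, np.int64(528), np.int64(49)), (265, np.int64(531), np.int64(44)), (266, np.int64(531), np.int64(41)), (267, np.int64(530), np.int64(40)), (268, np.int64(531), np.int64(36)), (269, np.int64(530), np.int64(35)), (270, np.int64(529), np.int64(34)), (271, np.int64(527), np.int64(33))]
```

View pics/c4.png

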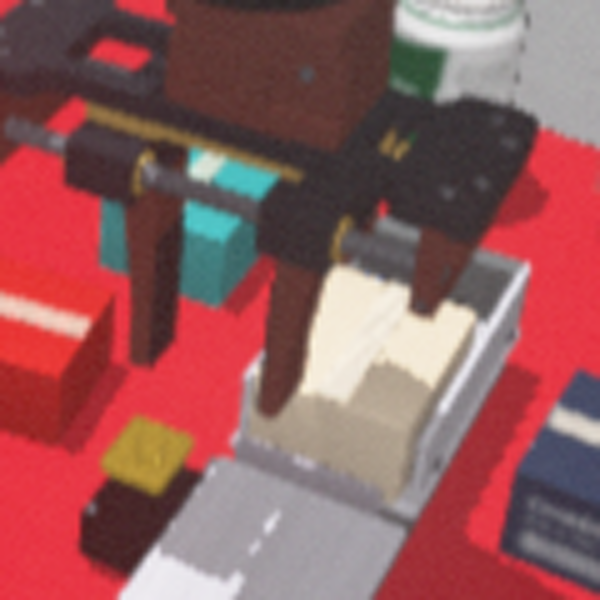

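```bash
python3 - <<'E'
from h import *
p,d=shot('scene','s3');s=r.get_state();e=s['ee_pos'];R=s['tcp_rot'];print(e,R.round(3))
c=r.camera_info('scene');T=np.array(c['world_from_camera'])
def tool(u,v):
    w=pt('scene',d,u,v);return (R.T@(w-e)*1e3).round().astype(int)
for (x,y) in [(425,300),(428,285),(430,260),(440,250),(430,235),(145,350),(155,300),(270,405),(285,350),(290,300),(300,220),(350,240),(385,245),(490,165),(430,200),(250,110),(100,160)]:
    print((x,y),tool(285+x/5,180+y/5))
E
```

```text
[ 0.48935912 -0.03879308  0.0673963 ] [[ 0.001 -0.991 -0.133]
 [-0.    -0.133  0.991]
 [-1.    -0.001 -0.   ]]
(425, 300) [-118   33  -77]
(428, 285) [-123   33  -77]
(430, 260) [-133   34  -76]
(440, 250) [-138   34  -79]
(430, 235) [-142   34  -75]
(145, 350) [-38  12  24]
(155, 300) [-61  11  22]
(270, 405) [-35  13 -25]
(285, 350) [-61  12 -28]
(290, 300) [-82  12 -27]
(300, 220) [-133   35  -35]
(350, 240) [-127   29  -50]
(385, 245) [-128   27  -60]
(490, 165) [-153    6  -82]
(430, 200) [-153   33  -73]
(250, 110) [-159   24  -11]
(100, 160) [-130   35   34]
```

Emit:
apply_moves --motion '[[[0,0,-0.3,0],[0,0,-0.6,0],[0,0,-1.0,0],[0,0,-1.0,0],[0,0,-1.0,0]]]'

```text
t: 2.8
ee_pos: [0.4885, -0.0388, 0.0564]
tcp_rot: [[-0.0, -0.991, -0.133], [0.0, -0.133, 0.991], [-1.0, 0.0, 0.0]]
wrist_force: [-0.4, -0.2, -0.1]
grip_width: 0.0411
```

```bash
python3 - <<'E'
from h import *
s=r.get_state();print(s['t'],s['ee_pos'],s['wrist_force'],np.abs(s['qvel']).max())
p,d=shot('scene','s4')
print([(v,*(pt('scene',d,314,v)[[0,1,2]]*1e3).round().astype(int).tolist()) for v in range(250,272,1)])
E
```

```text
2.8 [ 0.48849946 -0.0387984   0.05637252] [-0.40524118 -0.20370833 -0.05233892] 0.002182231752338518
[(250, 473, -17, 106), (251, 474, -17, 103), (252, 473, -17, 102), (253, 474, -17, 99), (254, 474, -17, 96), (255, 475, -17, 93), (256, 474, -17, 92), (257, 475, -17, 89), (258, 558, 34, 1), (259, 557, 33, -1), (260, 553, 31, 0), (261, 551, 30, -1), (262, 547, 27, 0), (263, 545, 25, 1), (264, 497, -4, 48), (265, 496, -5, 48), (266, 493, -7, 48), (267, 490, -9, 49), (268, 488, -10, 48), (269, 486, -12, 48), (270, 484, -14, 48), (271, 481, -15, 49)]
```

```bash
python3 - <<'E'
from h import *
d=np.load('pics/s4.npy')
for v in(246,252):print(v,[(u,*(pt('scene',d,u,v)*1e3).round().astype(int).tolist()) for u in range(307,324)])
for v in(250,260):print(v,[(u,*(pt('scene',d,u,v)*1e3).round().astype(int).tolist()) for u in range(333,352)])
E
```

```text
246 [(307, 561, 56, 20), (308, 582, 67, 1), (309, 584, 66, 0), (310, 585, 64, 1), (311, 473, -10, 112), (312, 472, -13, 114), (313, 473, -14, 114), (314, 474, -16, 115), (315, 475, -17, 114), (316, 477, -18, 114), (317, 481, -18, 111), (318, 485, -18, 108), (319, 490, -17, 105), (320, 495, -16, 101), (321, 600, 45, 1), (322, 603, 44, -1), (323, 605, 42, -1)]
252 [(307, 563, 56, 2), (308, 567, 56, -1), (309, 568, 55, -1), (310, 568, 52, 1), (311, 473, -11, 98), (312, 472, -14, 100), (313, 473, -15, 100), (314, 473, -17, 102), (315, 475, -18, 101), (316, 478, -18, 99), (317, 483, -18, 95), (318, 487, -17, 92), (319, 492, -16, 88), (320, 582, 35, 1), (321, 585, 34, -1), (322, 586, 32, -1), (323, 589, 31, -2)]
250 [(333, 606, 17, 0), (334, 609, 16, -1), (335, 610, 14, -1), (336, 611, 12, -1), (337, 610, 9, 2), (338, 480, -61, 125), (339, 480, -62, 126), (340, 479, -65, 128), (341, 480, -66, 128), (342, 480, -68, 129), (343, 481, -69, 129), (344, 483, -70, 129), (345, 491, -68, 122), (346, 497, -67, 117), (347, 554, -42, 66), (348, 556, -43, 65), (349, 557, -44, 65), (350, 558, -46, 65), (351, 560, -47, 65)]
260 [(333, 536, -24, 43), (334, 534, -26, 45), (335, 529, -31, 52), (336, 529, -33, 53), (337, 479, -61, 103), (338, 480, -63, 104), (339, 480, -65, 105), (340, 480, -67, 106), (341, 481, -68, 106), (342, 486, -67, 102), (343, 491, -67, 98), (344, 497, -66, 93), (345, 528, -53, 65), (346, 531, -53, 63), (347, 532, -55, 63), (348, 532, -57, 64), (349, 533, -58, 64), (350, 534, -60, 65), (351, 534, -62, 66)]
```

Emit:
apply_moves --motion '[[[0,0,-0.3,0],[0,0,-0.6,0],[0,0,-0.9,0],[0,0,-1.1,0],[0,0,-1.1,0]]]'

```text
t: 3.35
ee_pos: [0.4883, -0.0388, 0.045]
tcp_rot: [[-0.001, -0.991, -0.133], [0.0, -0.133, 0.991], [-1.0, 0.001, 0.0]]
wrist_force: [0.4, 0.2, 0.8]
grip_width: 0.0411
```

Emit:
apply_moves --motion '[[[0,0,-0.3,0],[0,0,-0.6,0],[0,0,-0.9,0],[0,0,-1.2,0],[0,0,-1.2,0]]]'

```text
t: 3.85
ee_pos: [0.4882, -0.0388, 0.0329]
tcp_rot: [[-0.001, -0.991, -0.133], [0.0, -0.133, 0.991], [-1.0, 0.001, 0.0]]
wrist_force: [-0.2, -0.1, 0.5]
grip_width: 0.0413
```

```bash
python3 - <<'E'
from h import *
p,d=shot('scene','s5');s=r.get_state();print(s['t'],s['ee_pos'],s['wrist_force'])
cv2.imwrite('pics/c5.png',cv2.resize(p[200:300,285:385],(600,600),interpolation=cv2.INTER_CUBIC))
print([(v,*(pt('scene',d,315,v)*1e3).round().astype(int).tolist()) for v in range(256,276,1)])
E
```

```text
3.9 [ 0.48832566 -0.03879769  0.03311118] [ 0.86051353 -0.06793044  0.67207823]
[(256, 477, -18, 90), (257, 478, -17, 87), (258, 477, -18, 85), (259, 477, -18, 83), (260, 477, -19, 81), (261, 477, -18, 78), (262, 477, -18, 75), (263, 479, -17, 71), (264, 479, -18, 69), (265, 478, -19, 68), (266, 478, -19, 65), (267, 490, -11, 50), (268, 488, -13, 49), (269, 487, -13, 48), (270, 485, -15, 48), (271, 482, -17, 49), (272, 481, -18, 48), (273, 479, -19, 48), (274, 476, -21, 48), (275, 475, -22, 47)]
```

View pics/c5.png

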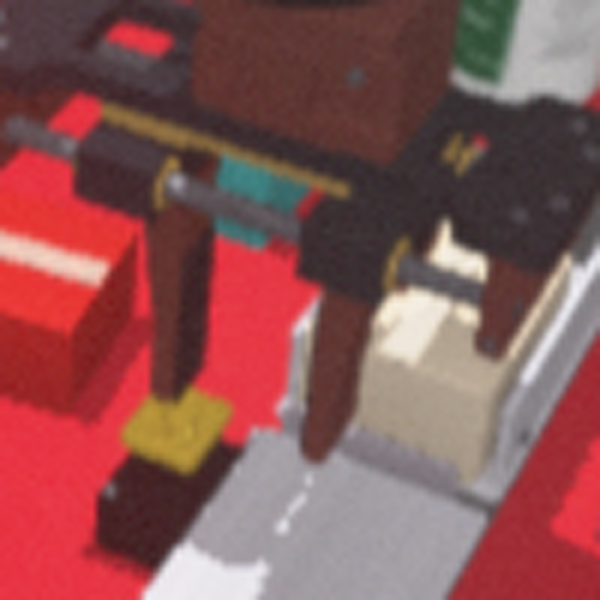

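The fingers are over the pad and the deck. The visible tips are about 31 mm above the reported TCP, so I'm going down by force readings.

Emit:
apply_moves --motion '[[[0,0,-0.4,0],[0,0,-0.8,0],[0,0,-1.2,0],[0,0,-1.3,0],[0,0,-1.3,0]]]'

```text
t: 4.4
ee_pos: [0.4883, -0.0388, 0.0201]
tcp_rot: [[-0.001, -0.991, -0.133], [0.0, -0.133, 0.991], [-1.0, 0.001, 0.0]]
wrist_force: [-0.3, -0.5, -0.4]
grip_width: 0.041
```

Emit:
apply_moves --motion '[[[0,0,-0.1,0],[0,0,-0.2,0],[0,0,-0.3,0],[0,0,-0.3,0]]]'

```text
t: 4.8
ee_pos: [0.4885, -0.0388, 0.0173]
tcp_rot: [[-0.0, -0.991, -0.133], [-0.0, -0.133, 0.991], [-1.0, 0.0, 0.0]]
wrist_force: [-0.6, 1.1, -0.1]
grip_width: 0.0412
```

Emit:
apply_moves --motion '[[[0,0,-0.1,0],[0,0,-0.2,0],[0,0,-0.3,0],[0,0,-0.3,0]]]'

```text
t: 5.2
ee_pos: [0.4886, -0.0388, 0.0144]
tcp_rot: [[0.0, -0.991, -0.133], [0.0, -0.133, 0.991], [-1.0, -0.0, 0.0]]
wrist_force: [-0.0, 0.8, 2.8]
grip_width: 0.0408
```

Emit:
apply_moves --motion '[[[0,0,-0.2,0],[0,0,-0.4,0],[0,0,-0.4,0]]]'

```text
t: 5.5
ee_pos: [0.4886, -0.0388, 0.0101]
tcp_rot: [[-0.0, -0.991, -0.133], [0.0, -0.133, 0.991], [-1.0, 0.0, 0.0]]
wrist_force: [-0.3, -0.3, 2.4]
grip_width: 0.0413
```

Emit:
apply_moves --motion '[[[0,0,-0.2,0],[0,0,-0.4,0],[0,0,-0.6,0],[0,0,-0.6,0],[0,0,-0.6,0]]]'

```text
t: 6.0
ee_pos: [0.4886, -0.0388, 0.0044]
tcp_rot: [[0.0, -0.991, -0.133], [-0.0, -0.133, 0.991], [-1.0, -0.0, -0.0]]
wrist_force: [-0.6, -0.2, 5.2]
grip_width: 0.0411
```

```bash
python3 - <<'E'
from h import *
p,d=shot('scene','s6');s=r.get_state();print(s['t'],s['ee_pos'],s['wrist_force'])
cv2.imwrite('pics/c6.png',cv2.resize(p[210:310,285:385],(600,600),interpolation=cv2.INTER_CUBIC))
for u in(308,310,312):print(u,[(v,*(pt('scene',d,u,v)*1e3).round().astype(int).tolist()) for v in range(264,284,2)])
E
```

```text
6.05 [ 0.4884769  -0.03880117  0.00438214] [-0.47030055  0.11485777  4.93312949]
308 [(264, 535, 34, 0), (266, 531, 31, -1), (268, 525, 27, 0), (270, 520, 23, 0), (272, 513, 19, 2), (274, 478, -5, 37), (276, 473, -8, 37), (278, 471, -10, 35), (280, 470, -10, 30), (282, 471, -10, 25)]
310 [(264, 473, -11, 69), (266, 473, -11, 65), (268, 472, -12, 61), (270, 473, -12, 55), (272, 472, -12, 50), (274, 472, -13, 46), (276, 472, -13, 41), (278, 473, -13, 35), (280, 471, -14, 32), (282, 472, -14, 26)]
312 [(264, 474, -15, 71), (266, 473, -15, 66), (268, 474, -15, 61), (270, 474, -15, 57), (272, 474, -16, 52), (274, 473, -16, 47), (276, 474, -16, 42), (278, 474, -16, 36), (280, 473, -18, 33), (282, 472, -19, 29)]
```

View pics/c6.png

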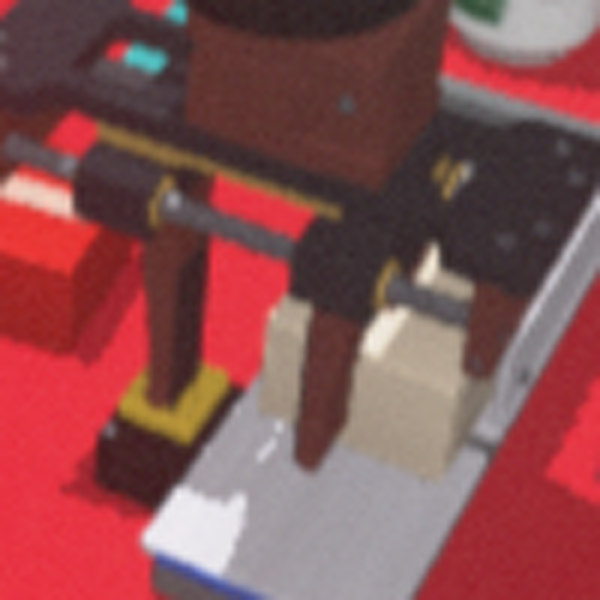

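The carton is out and has reached, or nearly reached, finger 2 at c6 (325,440). The pad is down to about 37 mm. I'll press slightly further and let it settle.

Emit:
apply_moves --motion '[[[0,0,-0.1,0],[0,0,-0.15,0],[0,0,-0.15,0],[0,0,-0.15,0],[0,0,-0.15,0]]]'

```text
t: 6.55
ee_pos: [0.4885, -0.0388, 0.003]
tcp_rot: [[0.0, -0.991, -0.133], [0.0, -0.133, 0.991], [-1.0, -0.0, 0.0]]
wrist_force: [-1.6, 1.1, 5.2]
grip_width: 0.041
```

Emit:
apply_moves --motion '[[[0,0,0,0],[0,0,0,0],[0,0,0,0],[0,0,0,0],[0,0,0,0]]]'

```text
t: 7.05
ee_pos: [0.4885, -0.0388, 0.003]
tcp_rot: [[0.0, -0.991, -0.133], [0.0, -0.133, 0.991], [-1.0, -0.0, 0.0]]
wrist_force: [-0.4, 0.2, 4.5]
grip_width: 0.0409
```

```bash
python3 - <<'E'
from h import *
p,d=shot('scene','s7')
F=[]
for i in range(6):
    q,_=r.snapshot('scene');s=r.get_state();F.append(s['wrist_force'])
print(s['t'],s['ee_pos'],np.mean(F,0).round(2),np.abs(q.astype(int)-p)[210:310,285:385].mean())
cv2.imwrite('pics/c7.png',cv2.resize(q[210:310,285:385],(600,600),interpolation=cv2.INTER_CUBIC))
th=.1338;L=np.array([[np.cos(th),np.sin(th)],[-np.sin(th),np.cos(th)]])
def lane(u,v):
    w=pt('scene',d,u,v);return (L@(w[:2]-[.5327,-.0625])*1e3).round(1),(w[2]*1e3).round(1)
for x,y in((285,360),(270,390),(380,410),(400,420),(420,430),(430,450),(315,450),(330,420),(345,430)):print((x,y),lane(285+x/6,210+y/6))
E
```

```text
7.4 [ 0.48853191 -0.03880745  0.0029827 ] [-0.81  0.42  5.13] 2.0675666666666666
(285, 360) (array([-29.3,  23.2]), np.float64(53.5))
(270, 390) (array([-29.8,  26.9]), np.float64(39.3))
(380, 410) (array([-30.3,  -9.4]), np.float64(49.7))
(400, 420) (array([-29.6, -15.8]), np.float64(48.1))
(420, 430) (array([-30.9, -22.7]), np.float64(48.7))
(430, 450) (array([-29.9, -26.5]), np.float64(41.3))
(315, 450) (array([-52.5,   2. ]), np.float64(45.8))
(330, 420) (array([-44.2,   1.3]), np.float64(51.7))
(345, 430) (array([-31.3,   0.4]), np.float64(37.0))
```

View pics/c7.png

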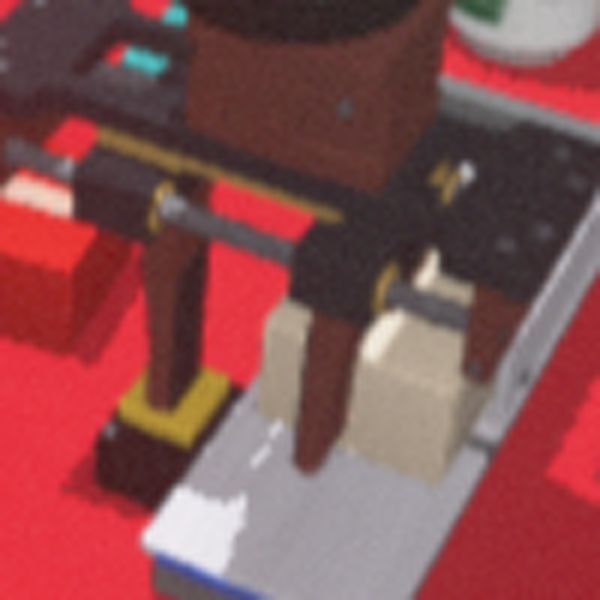

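```bash
python3 - <<'E'
from h import *
F=[];M=[]
for i in range(24):
    q,d=r.snapshot('scene');s=r.get_state();F.append(s['wrist_force']);M.append(s['ft_torque'])
F=np.array(F);print(s['t'],F.mean(0).round(2),(F.std(0)/24**.5).round(2),np.mean(M,0).round(3))
th=.1338;L=np.array([[np.cos(th),np.sin(th)],[-np.sin(th),np.cos(th)]])
for x,y in((285,360),(400,420),(420,430),(205,390),(135,400),(200,430)):
    w=pt('scene',d,285+x/6,210+y/6);print((L@(w[:2]-[.5327,-.0625])*1e3).round(1),w[2].round(4))
E
```

```text
8.6 [-0.86  0.51  5.19] [0.11 0.12 0.09] [ 0.226  0.149 -0.057]
[-29.8  23. ] 0.0541
[-29.5 -15.8] 0.048
[-30.5 -22.6] 0.0483
[-35.6  46.4] 0.0343
[-50.3  63.8] 0.0334
[-48.6  41.5] 0.0303
```

```bash
python3 -c "
from workcell import r
print(r.hand_in(), r.get_state()['t'])"
```

```text
the job is handed in; nothing more can be done
the job is handed in; nothing more can be done
```

I pressed the yellow release with one finger, and the carton popped out and stopped against the other. I handed the job in holding that pose, at about 8.6 s; no verdict was reported.

- **Release:** the camera depth puts the pad top at about 34 mm, close to the full 14 mm stop. The reported arm height gives a travel of 11.4 to 14.3 mm, with about 5.2 N upward on the tool.
- **Carton position:** its front face is at lane x ≈ -30 mm, so it came out about 30 mm and its centre is near +10 mm. It sits square to the lane and flat on the deck. The last depth readings gave the same position as about a second earlier.
- **Carton contact:** the averaged wrist force was -0.86 ± 0.11 N along world x. The twist about vertical suggests about 1.5 to 2 N on the stopping finger. I inferred this contact force from the wrist sensor; it is not a direct reading.
- **Other objects:** I saw nothing else disturbed, but I did not measure the bystanders again at the end.

**Disagreement:** the fingertips seen by the camera were about 31 mm higher than the reported tool position. I went by the camera and the force readings. Contact came within a few millimetres of where the camera predicted.

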